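Push a ply plate square into the corner stop

TASK

Push the ply plate along the bench top, without picking it up, until it sits square in the metal corner stop: one long edge flush along the long fence and one short end up against the short end stop. Leave the glue bottle, the cup of screws and the wood block where they stand, and finish clear of everything.

Things in the scene. Friction and masses are not known exactly. Their poses are not given: they have to be found in the camera images.
- ply_plate: the workpiece: flat rectangular birch ply plate with small holes, 68 x 112 x 10 mm, about 45 g, lying loose and flat on the bench. Origin at the centre of its underside; x along the 68 mm side, y along the 112 mm side, z up. Either long edge may go to the fence, either end to the end stop.
- corner_stop: L of two aluminium bars (all in mm): 24 wide, 18 high, screw heads to 25; fixed to the bench. Origin: bench level, inner corner. Long fence: inner face on the x axis (y = 0) from x = -22 to 240, bar at y = -24 to 0. Short end stop: inner face on the y axis (x = 0) from y = 6 to 86, bar at x = -24 to 0. The plate starts at +x, +y, clear of both bars; seated, its centre is at x = 56, y = 34.
- glue_bottle: bystander, leave alone: cream glue bottle with a pointed red cap, 36 mm across, 118 mm tall, standing upright behind the long fence. Origin at the centre of its base.
- cup_of_screws: bystander, leave alone: white plastic cup with an orange lid, 61 mm across, 42 mm tall, standing beyond the end stop. Origin at the centre of its base.
- wood_block: bystander, leave alone: sawn pine offcut 30 x 45 x 30 mm, lying beyond the open end of the fence. Origin at the centre of its underside.
Things that resemble listed ones, but are neither listed nor needed, are in the scene too. Of the things that look like the ply_plate, take the one that is farthest from the robot's base at the start.

How it is judged:
At the end, for the whole second after the job is handed in: The plate lies flat and at rest on the bench in the corner, its centre within 3 mm of the seated position both along and across the fence, its long side parallel to the fence within 0.03 rad (x of ply_plate in the frame of corner_stop between 0.053 and 0.059 m and y of ply_plate in the frame of corner_stop between 0.031 and 0.037 m and angle between the y axis of ply_plate and the x axis of corner_stop, either way round below 0.03 rad and angle between ply_plate's own z axis and vertical below 0.03 rad and height (world z) of ply_plate below 0.003 m and linear speed of ply_plate below 0.01 m/s); the robot touches nothing.
It fails at once if the plate is lifted or carried off the bench, or tipped up (height (world z) of ply_plate above 0.008 m or angle between ply_plate's own z axis and vertical above 0.15 rad).
It fails at once if the glue bottle, the cup of screws or the wood block is displaced (more than 15 mm) (distance of any of glue_bottle, cup_of_screws, wood_block from where it was at the start of the episode above 0.015 m).
It also fails if it takes over 58 s, if anything falls off the work surface, if the arm or the gripper's body presses on something with over 40 N, if the wrist force passes 120 N, or if a joint passes its speed limit or range.

ROBOT

A 6-joint arm with a two-finger parallel gripper is mounted at the origin on the work surface; the furniture and walls round the work are solid. World frame = base frame: x ahead of the robot, y to its left, z up, the work surface at z = 0. Lengths are in m, angles in rad, forces in N, time in s.
With the tool pointing down it reaches from about 0.35 to 0.85 m from the base axis. Payload 8.1 kg.
Tool frame: the origin (TCP) lies between the finger pads; the fingertips stand 14 mm ahead of it and the grasp point (between the pads) lies 5 mm behind it; z points along the fingers, y is the line along which they close (so a half turn about z gives the same grasp; the last joint's range is limited). The gripper opens to 93 mm and grips with 3 to 60 N. Pads are 15 mm wide; open, the fingers measure 128 mm over their backs; the gripper's body (75 mm by 188 mm) begins 65 mm behind the grasp point.
Start: joints at [-1.417, 0.13, 1.488, -0, 1.523, -0.085], TCP at [0.142, -0.583, 0.233] pointing down, gripper open.
Joint ranges: [-2.96, 2.96], [-0.89, 2.26], [0.02, 2.5], [-1.34, 4.48], [0, 2.73], [-2.66, 2.66]. Speed limits (rad/s): [2.39, 2.39, 2.79, 3.14, 3.14, 3.14].

INTERFACE

Orientations are given as a rotation vector (axis times angle).
In Python, from plant import robot gives the robot as it stands.
- The arm moves only by the tool arm_command, never from a script. Its argument "targets" is a list of rows, each an object of numbers: "x", "y", "z": the shift along the world's x, y, z in units of 500 mm (1.0 is 500 mm); "rx", "ry", "rz": the turn, a rotation vector about the world's x, y, z in units of 2 rad (1.0 is 2 rad); "claw": the closure in counts, from 0 (fully open) to 255 (shut). In form: [{"x": .., "y": .., "z": .., "rx": .., "ry": .., "rz": .., "claw": ..}, ...]. A call has 1 to 10 rows; each row is the pose to reach, as a shift and turn from the pose commanded when the call began; what a row does not reach only later rows make up. A row lasts 1/12 s, in which the tool goes at most 41.7 mm and 7.16 degrees, less where a joint would pass 70% of its speed; a pose out of reach is approached as far as the arm can. A call with a number of a shift or a turn outside -1 to 1 is refused whole. A call with a gripper value outside its range is refused whole. The fingers move at their own pace and stop on an object; "squeeze" is the grip in N (left out, the last holds). Time passes only in rows, so rows that repeat a pose let the fingers close. It gives the time, the measured TCP pose, the force, the opening and the grip force at its end, in the units of the state.
- robot.read_state(): the state, without advancing time (a new reading comes with each control period).
- robot.read_camera(name): name is "side" or "top"; returns (picture, depth): 420x560x3 uint8, red, green, blue; 420x560 float32, m along the optical axis (not along the pixel's ray), 0 where there is no reading.
- robot.get_calibration(name): a dict with "intrinsics" (3x3 intrinsics, pixels), "dist" ([k1, k2, p1, p2, k3] as OpenCV has them; the pictures are not rectified), "origin" and "orientation" of the camera in the world. Camera axes: x right, y up, looking along -z (the intrinsics and any distortion apply to the point x, -y, -z); pixel columns grow to the right and rows downward; lengths in m; the calibration is good to about 2 mm. A picture is of the moment at which its call begins. get_calibration takes no time and is no camera call.
- robot.close_job(): hands the job in; it is judged then, once.
The state is a dict: "t": time; "q": joint angles; "dq": joint speeds; "joint_torque": joint torques, N m; "tool_pos": TCP position; "orientation": TCP orientation; "force": force on the tool from outside, world axes, zero at the start; "wrist_torque": the same for the moment, N m; "opening": finger opening in m; "gripper_force": force on a finger pad.
Only numpy, scipy, OpenCV 4.12 (cv2) and the standard library are available. Lean on these libraries where they do the work, as an engineer would, in place of code of your own. Each camera call takes 0.05 s, during which the arm holds its last target. There are 200 camera calls.

## Working session

There is one attempt and no reset: what is moved stays moved. The work goes in short steps, Python scripts to look and compute and a tool call to move; the robot and the scene stay as the last step left them, time stands still between calls to the robot, and variables do not carry over. Pictures are saved under pics/ and viewed, at most 10 in all, crops included, and the job is handed in when it is done.

Besides the shell and the picture viewer there is one more tool, called after ">>>" by a JSON object that holds its "op" and its "data", one argument or row to a line. arm_command: Moves the arm, as the interface text tells. Shifts and turns lie within -1 to 1; 1 stands for 500 mm of shift or 2 rad of turn. Its arguments: {"type":"object","properties":{"targets":{"type":"array","items":{"type":"object","properties":{"x":{"type":"number","minimum":-1,"maximum":1},"y":{"type":"number","minimum":-1,"maximum":1},"z":{"type":"number","minimum":-1,"maximum":1},"rx":{"type":"number","minimum":-1,"maximum":1},"ry":{"type":"number","minimum":-1,"maximum":1},"rz":{"type":"number","minimum":-1,"maximum":1},"claw":{"type":"number"}}}},"squeeze":{"type":"number"}},"required":["targets"]}

```bash
mkdir -p pics
cat > h.py <<'E'
import numpy as np, cv2
from plant import robot
from scipy.spatial.transform import Rotation as R
def cal(n):
    c=robot.get_calibration(n); o=np.array(c["orientation"],float)
    M=o if o.shape==(3,3) else R.from_rotvec(o).as_matrix()
    return np.array(c["intrinsics"]),np.array(c["dist"],float),np.array(c["origin"]),M
def toplane(n,px,z):
    K,d,o,M=cal(n)
    p=cv2.undistortPoints(np.array(px,float).reshape(-1,1,2),K,d).reshape(-1,2)
    r=np.c_[p[:,0],-p[:,1],-np.ones(len(p))]@M.T
    return o+r*((z-o[2])/r[:,2])[:,None]
def snap(n,f):
    im,dp=robot.read_camera(n); cv2.imwrite("pics/"+f,im[:,:,::-1]); np.save("pics/"+f+".npy",dp); return im,dp
E
python3 - <<'E'
from h import *
print(robot.get_calibration("top"),robot.get_calibration("side")["origin"])
snap("top","t0.png");snap("side","s0.png")
s=robot.read_state();print(s["t"],s["tool_pos"],s["orientation"])
E
```

```text
{'intrinsics': array([[543.96016284,   0.        , 268.30368941],
       [  0.        , 543.96016284, 226.10796381],
       [  0.        ,   0.        ,   1.        ]]), 'dist': array([-0.18917983,  0.        ,  0.        ,  0.        ,  0.        ]), 'origin': array([0.46339629, 0.13099448, 1.24984785]), 'orientation': array([ 0.08391235, -0.08559267, -1.58892016])} [0.29134728 0.75023616 0.51440101]
0.1 [ 0.1418775  -0.58246583  0.23169699] [-3.11754392e+00 -3.74026226e-01  7.63321042e-05]
```

View pics/t0.png

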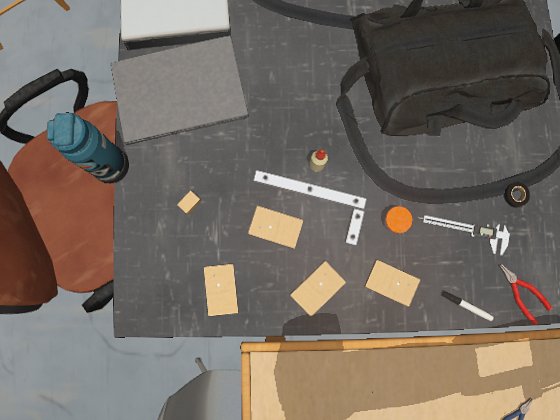

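View pics/s0.png

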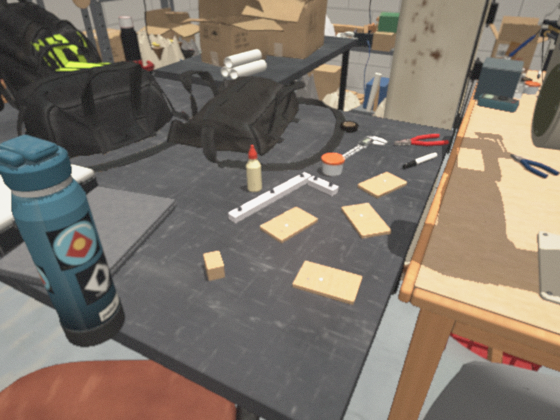

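The top view shows four plates. The farthest from the base is at about (275,227). The fence runs (257,175) to (365,203), the end stop (362,210) to (351,242), the bottle is at (319,158), the cup at (399,219) and the block at (188,202). The side view shows the same layout with clear space around the plate.

```bash
cat >> h.py <<'E'
def rect(mask,box):
    m=np.zeros_like(mask);x0,y0,x1,y1=box;m[y0:y1,x0:x1]=mask[y0:y1,x0:x1]
    c=max(cv2.findContours(m,cv2.RETR_EXTERNAL,cv2.CHAIN_APPROX_NONE)[0],key=cv2.contourArea)
    return c.reshape(-1,2).astype(float)
def wr(n,c,z):
    p=toplane(n,c,z)[:,:2]
    r=cv2.minAreaRect((p*1000).astype(np.float32)); return r,cv2.boxPoints(r)
def masks(im):
    h=cv2.cvtColor(im,cv2.COLOR_RGB2HSV)
    wood=cv2.inRange(h,(8,50,120),(28,200,255)); al=cv2.inRange(h,(0,0,150),(179,45,255))
    return wood,al
def corner(im):
    _,al=masks(im)
    f=wr("top",rect(al,(245,160,372,212)),.018); e=wr("top",rect(al,(335,209,370,255)),.018)
    return f,e
def plate(im,box=(235,195,340,255)):
    w,_=masks(im); return wr("top",rect(cv2.morphologyEx(w,cv2.MORPH_CLOSE,np.ones((3,3))),box),.010)
E
python3 - <<'E'
from h import *
np.set_printoptions(precision=1,suppress=True)
im=cv2.imread("pics/t0.png")[:,:,::-1].copy()
for r,b in [*corner(im),plate(im)]: print(r);print(b)
print(toplane("top",[(319,160),(399,219),(188,202)],.04)*1000)
big=cv2.resize(im[150:260,230:380],None,fx=5,fy=5,interpolation=cv2.INTER_CUBIC);cv2.imwrite("pics/c0.png",big[:,:,::-1])
E
```

```text
((680.44677734375, 31.277450561523438), (261.630859375, 25.631500244140625), 74.38967895507812)
[[632.9 -91.3]
 [657.6 -98.2]
 [728.  153.8]
 [703.3 160.7]]
((591.8812866210938, -69.51461791992188), (25.135128021240234, 81.92963409423828), 73.90019226074219)
[[549.  -70.2]
 [627.8 -92.9]
 [634.7 -68.8]
 [556.  -46.1]]
((596.244873046875, 112.52085876464844), (113.86067962646484, 70.62598419189453), 71.1900405883789)
[[544.5  70. ]
 [611.3  47.2]
 [648.  155. ]
 [581.2 177.8]]
[[ 743.2   10.    40. ]
 [ 604.4 -168.    40. ]
 [ 652.4  308.6   40. ]]
```

View pics/c0.png

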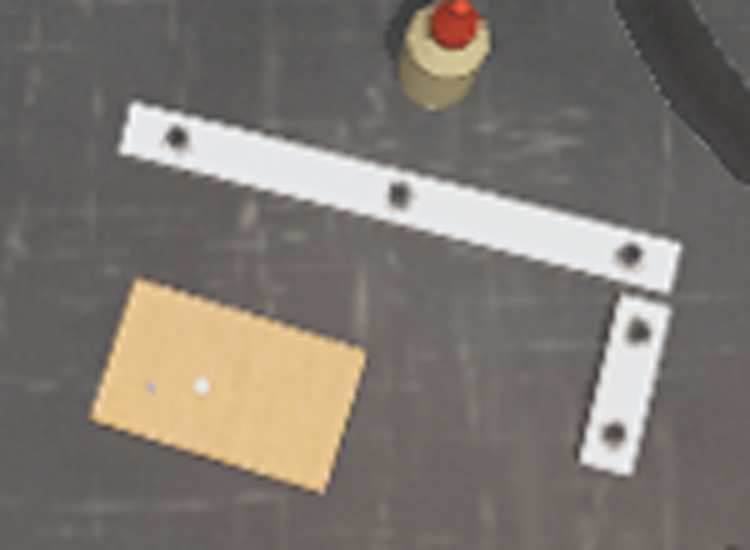

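The crop shows the fence's inner edge running (120,155) to (670,292) and the plate's corners at about (137,280), (365,352), (325,493) and (92,418). Corner axes: u≈(0.269,0.963) and v≈(-0.963,0.269), with the origin at about (638.6,-69.4) mm. The plate centre is at stop (164,90), tilted by about 3°. I'll push it to the fence with two fingers, then along to the end stop.

>>> {"op": "arm_command", "data": {
  "targets": [
    {"x": 0.396, "y": 0.712, "rz": -0.256, "claw": 90},
    {"x": 0.396, "y": 0.712, "rz": -0.256, "claw": 90},
    {"x": 0.396, "y": 0.712, "rz": -0.256, "claw": 90},
    {"x": 0.396, "y": 0.712, "rz": -0.256, "claw": 90},
    {"x": 0.396, "y": 0.712, "rz": -0.256, "claw": 90},
    {"x": 0.396, "y": 0.712, "rz": -0.256, "claw": 90},
    {"x": 0.396, "y": 0.712, "rz": -0.256, "claw": 90},
    {"x": 0.396, "y": 0.712, "rz": -0.256, "claw": 90},
    {"x": 0.396, "y": 0.712, "rz": -0.256, "claw": 90},
    {"x": 0.396, "y": 0.712, "rz": -0.256, "claw": 90}
  ]
}}

```text
schema error: expected keys x, y, z, rx, ry, rz, claw
```

>>> {"op": "arm_command", "data": {
  "targets": [
    {"x": 0.396, "y": 0.712, "z": 0, "rx": 0, "ry": 0, "rz": -0.256, "claw": 90},
    {"x": 0.396, "y": 0.712, "z": 0, "rx": 0, "ry": 0, "rz": -0.256, "claw": 90},
    {"x": 0.396, "y": 0.712, "z": 0, "rx": 0, "ry": 0, "rz": -0.256, "claw": 90},
    {"x": 0.396, "y": 0.712, "z": 0, "rx": 0, "ry": 0, "rz": -0.256, "claw": 90},
    {"x": 0.396, "y": 0.712, "z": 0, "rx": 0, "ry": 0, "rz": -0.256, "claw": 90},
    {"x": 0.396, "y": 0.712, "z": 0, "rx": 0, "ry": 0, "rz": -0.256, "claw": 90},
    {"x": 0.396, "y": 0.712, "z": 0, "rx": 0, "ry": 0, "rz": -0.256, "claw": 90},
    {"x": 0.396, "y": 0.712, "z": 0, "rx": 0, "ry": 0, "rz": -0.256, "claw": 90},
    {"x": 0.396, "y": 0.712, "z": 0, "rx": 0, "ry": 0, "rz": -0.256, "claw": 90},
    {"x": 0.396, "y": 0.712, "z": 0, "rx": 0, "ry": 0, "rz": -0.256, "claw": 90}
  ]
}}

```text
t: 0.93
tool_pos: [0.3405, -0.2244, 0.2324]
orientation: [-3.112, 0.427, -0.0]
force: [1.2, -0.5, -0.2]
opening: 0.06
gripper_force: 0.0
```

>>> {"op": "arm_command", "data": {
  "targets": [
    {"x": 0.396, "y": 0.706, "z": 0, "rx": 0, "ry": 0, "rz": 0, "claw": 90},
    {"x": 0.396, "y": 0.706, "z": 0, "rx": 0, "ry": 0, "rz": 0, "claw": 90},
    {"x": 0.396, "y": 0.706, "z": 0, "rx": 0, "ry": 0, "rz": 0, "claw": 90},
    {"x": 0.396, "y": 0.706, "z": 0, "rx": 0, "ry": 0, "rz": 0, "claw": 90},
    {"x": 0.396, "y": 0.706, "z": 0, "rx": 0, "ry": 0, "rz": 0, "claw": 90},
    {"x": 0.396, "y": 0.706, "z": 0, "rx": 0, "ry": 0, "rz": 0, "claw": 90},
    {"x": 0.396, "y": 0.706, "z": 0, "rx": 0, "ry": 0, "rz": 0, "claw": 90},
    {"x": 0.396, "y": 0.706, "z": 0, "rx": 0, "ry": 0, "rz": 0, "claw": 90},
    {"x": 0.396, "y": 0.706, "z": 0, "rx": 0, "ry": 0, "rz": 0, "claw": 90},
    {"x": 0.396, "y": 0.706, "z": 0, "rx": 0, "ry": 0, "rz": 0, "claw": 90}
  ]
}}

```text
t: 1.77
tool_pos: [0.5386, 0.1293, 0.232]
orientation: [-3.112, 0.425, 0.001]
force: [1.5, -0.1, 0.1]
opening: 0.0604
gripper_force: 0.0
```

>>> {"op": "arm_command", "data": {
  "targets": [
    {"x": 0, "y": 0, "z": -0.08, "rx": 0, "ry": 0, "rz": 0, "claw": 90},
    {"x": 0, "y": 0, "z": -0.16, "rx": 0, "ry": 0, "rz": 0, "claw": 90},
    {"x": 0, "y": 0, "z": -0.24, "rx": 0, "ry": 0, "rz": 0, "claw": 90},
    {"x": 0, "y": 0, "z": -0.32, "rx": 0, "ry": 0, "rz": 0, "claw": 90},
    {"x": 0, "y": 0, "z": -0.36, "rx": 0, "ry": 0, "rz": 0, "claw": 90},
    {"x": 0, "y": 0, "z": -0.36, "rx": 0, "ry": 0, "rz": 0, "claw": 90},
    {"x": 0, "y": 0, "z": -0.36, "rx": 0, "ry": 0, "rz": 0, "claw": 90}
  ]
}}

```text
t: 2.35
tool_pos: [0.5365, 0.1258, 0.0514]
orientation: [3.111, -0.428, -0.006]
force: [0.6, 0.5, 0.7]
opening: 0.0599
gripper_force: 0.0
```

Run:
```python
from h import *
im,dp=snap("top","t1.png");im2,_=snap("side","s1.png")
cv2.imwrite("pics/m1.png",np.hstack([cv2.resize(im[140:320,190:400],(400,343)),cv2.resize(im2[150:350,180:440],(400,343))])[:,:,::-1])
print(robot.read_state()["tool_pos"])
```

```text
[0.53952196 0.12623049 0.0548384 ]
```

View pics/m1.png

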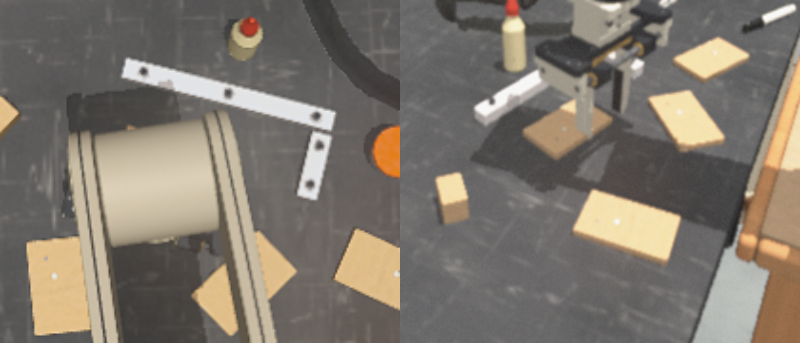

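Side view: the fingertips are over the bench just in front of the plate, at crop (580,130), and clear of it. The top view is covered by the arm. I'll lower, then push toward the fence.

>>> {"op": "arm_command", "data": {
  "targets": [
    {"x": 0, "y": 0, "z": -0.035, "rx": 0, "ry": 0, "rz": 0, "claw": 90},
    {"x": 0, "y": 0, "z": -0.07, "rx": 0, "ry": 0, "rz": 0, "claw": 90},
    {"x": 0, "y": 0, "z": -0.07, "rx": 0, "ry": 0, "rz": 0, "claw": 90},
    {"x": 0, "y": 0, "z": -0.07, "rx": 0, "ry": 0, "rz": 0, "claw": 90}
  ]
}}

```text
t: 2.78
tool_pos: [0.5387, 0.1261, 0.0191]
orientation: [-3.112, 0.428, -0.002]
force: [0.7, 0.1, 0.2]
opening: 0.0603
gripper_force: 0.0
```

>>> {"op": "arm_command", "data": {
  "targets": [
    {"x": 0.0135, "y": -0.0038, "z": 0, "rx": 0, "ry": 0, "rz": 0, "claw": 90},
    {"x": 0.027, "y": -0.0075, "z": 0, "rx": 0, "ry": 0, "rz": 0, "claw": 90},
    {"x": 0.0405, "y": -0.0113, "z": 0, "rx": 0, "ry": 0, "rz": 0, "claw": 90},
    {"x": 0.054, "y": -0.015, "z": 0, "rx": 0, "ry": 0, "rz": 0, "claw": 90},
    {"x": 0.0675, "y": -0.0188, "z": 0, "rx": 0, "ry": 0, "rz": 0, "claw": 90},
    {"x": 0.081, "y": -0.0226, "z": 0, "rx": 0, "ry": 0, "rz": 0, "claw": 90},
    {"x": 0.0945, "y": -0.0264, "z": 0, "rx": 0, "ry": 0, "rz": 0, "claw": 90},
    {"x": 0.108, "y": -0.0302, "z": 0, "rx": 0, "ry": 0, "rz": 0, "claw": 90},
    {"x": 0.1215, "y": -0.034, "z": 0, "rx": 0, "ry": 0, "rz": 0, "claw": 90},
    {"x": 0.1215, "y": -0.034, "z": 0, "rx": 0, "ry": 0, "rz": 0, "claw": 90}
  ]
}}

```text
t: 3.62
tool_pos: [0.6001, 0.1085, 0.0178]
orientation: [-3.112, 0.429, -0.002]
force: [0.8, -0.2, -1.4]
opening: 0.0604
gripper_force: 0.0
```

Run:
```python
from h import *
im,dp=snap("top","t2.png");im2,_=snap("side","s2.png")
cv2.imwrite("pics/m2.png",np.hstack([cv2.resize(im[140:290,220:395],(400,343)),cv2.resize(im2[150:280,210:358],(400,343))])[:,:,::-1])
s=robot.read_state();print(s["tool_pos"],s["force"])
```

```text
[0.59886516 0.10890089 0.01745199] [-0.07267254 -0.35731495 -0.47569914]
```

View pics/m2.png

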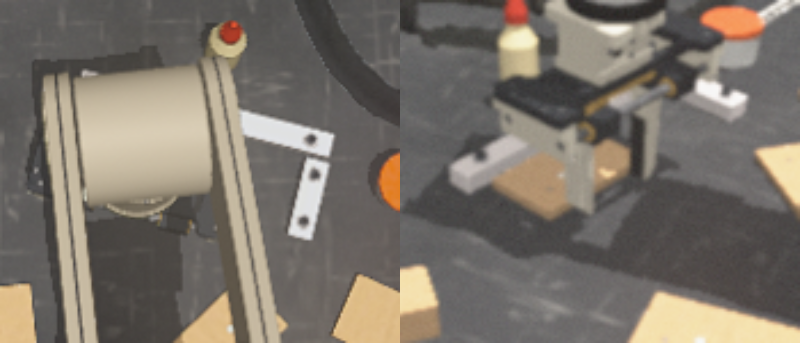

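The side view shows both fingers behind the plate's near edge (crop (580,205) and (645,175)), with the plate close to the fence. I'll continue slowly until the force shows contact.

>>> {"op": "arm_command", "data": {
  "targets": [
    {"x": 0.005, "y": -0.0014, "z": 0, "rx": 0, "ry": 0, "rz": 0, "claw": 90},
    {"x": 0.01, "y": -0.0028, "z": 0, "rx": 0, "ry": 0, "rz": 0, "claw": 90},
    {"x": 0.015, "y": -0.0042, "z": 0, "rx": 0, "ry": 0, "rz": 0, "claw": 90},
    {"x": 0.0193, "y": -0.0054, "z": 0, "rx": 0, "ry": 0, "rz": 0, "claw": 90},
    {"x": 0.0193, "y": -0.0054, "z": 0, "rx": 0, "ry": 0, "rz": 0, "claw": 90}
  ]
}}

```text
t: 4.13
tool_pos: [0.6069, 0.1068, 0.0174]
orientation: [-3.112, 0.428, 0.006]
force: [-7.2, 1.9, 6.4]
opening: 0.06
gripper_force: 4.0
```

>>> {"op": "arm_command", "data": {
  "targets": [
    {"x": 0.002, "y": -0.0006, "z": 0, "rx": 0, "ry": 0, "rz": 0, "claw": 90},
    {"x": 0.004, "y": -0.0011, "z": 0, "rx": 0, "ry": 0, "rz": 0, "claw": 90},
    {"x": 0.004, "y": -0.0011, "z": 0, "rx": 0, "ry": 0, "rz": 0, "claw": 90}
  ]
}}

```text
t: 4.38
tool_pos: [0.6071, 0.1067, 0.0173]
orientation: [3.112, -0.427, -0.012]
force: [-16.5, 2.7, 13.5]
opening: 0.06
gripper_force: 8.5
```

Contact with the fence is confirmed at 16 N. I'll back off, raise, close the fingers and move to the plate's open end.

>>> {"op": "arm_command", "data": {
  "targets": [
    {"x": -0.019, "y": 0.005, "z": 0, "rx": 0, "ry": 0, "rz": 0, "claw": 90},
    {"x": -0.039, "y": 0.011, "z": 0, "rx": 0, "ry": 0, "rz": 0, "claw": 90},
    {"x": -0.039, "y": 0.011, "z": 0.08, "rx": 0, "ry": 0, "rz": 0, "claw": 150},
    {"x": -0.039, "y": 0.011, "z": 0.14, "rx": 0, "ry": 0, "rz": 0, "claw": 255},
    {"x": 0.02, "y": 0.06, "z": 0.14, "rx": 0, "ry": 0, "rz": 0, "claw": 255},
    {"x": 0.07, "y": 0.11, "z": 0.14, "rx": 0, "ry": 0, "rz": 0, "claw": 255},
    {"x": 0.128, "y": 0.159, "z": 0.14, "rx": 0, "ry": 0, "rz": 0, "claw": 255},
    {"x": 0.128, "y": 0.159, "z": 0.14, "rx": 0, "ry": 0, "rz": 0, "claw": 255},
    {"x": 0.128, "y": 0.159, "z": 0.14, "rx": 0, "ry": 0, "rz": 0, "claw": 255}
  ]
}}

```text
t: 5.13
tool_pos: [0.6746, 0.1865, 0.086]
orientation: [3.112, -0.425, -0.002]
force: [-0.1, -0.4, 0.5]
opening: 0.018
gripper_force: 0.0
```

Run:
```python
from h import *
im,dp=snap("top","t3.png");im2,_=snap("side","s3.png")
cv2.imwrite("pics/m3.png",np.hstack([cv2.resize(im[140:290,220:395],(400,343)),cv2.resize(im2[120:280,180:366],(400,343))])[:,:,::-1])
s=robot.read_state();print(s["tool_pos"],s["force"],s["opening"])
```

```text
[0.67381608 0.18493976 0.08709355] [-0.51176491  0.08945952  1.0363959 ] 0.010000000440228885
```

View pics/m3.png

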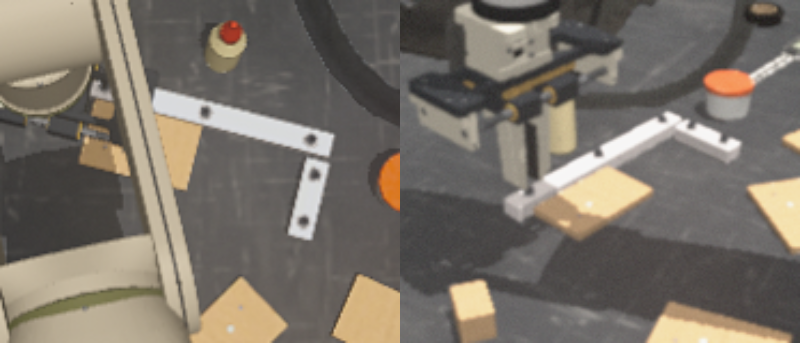

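The plate lies flush on the fence with its right end at top crop (200,130)-(185,188). The closed fingers are beyond its open end. I'll lower and push along the fence.

>>> {"op": "arm_command", "data": {
  "targets": [
    {"x": 0, "y": 0, "z": -0.07, "rx": 0, "ry": 0, "rz": 0, "claw": 255},
    {"x": 0, "y": 0, "z": -0.14, "rx": 0, "ry": 0, "rz": 0, "claw": 255},
    {"x": 0, "y": 0, "z": -0.14, "rx": 0, "ry": 0, "rz": 0, "claw": 255},
    {"x": 0, "y": 0, "z": -0.14, "rx": 0, "ry": 0, "rz": 0, "claw": 255}
  ]
}}

```text
t: 5.57
tool_pos: [0.6735, 0.1841, 0.0176]
orientation: [3.112, -0.429, -0.001]
force: [-0.0, -0.5, 0.4]
opening: 0.0005
gripper_force: 0.0
```

>>> {"op": "arm_command", "data": {
  "targets": [
    {"x": -0.0059, "y": -0.0212, "z": 0, "rx": 0, "ry": 0, "rz": 0, "claw": 255},
    {"x": -0.0118, "y": -0.0424, "z": 0, "rx": 0, "ry": 0, "rz": 0, "claw": 255},
    {"x": -0.0178, "y": -0.0636, "z": 0, "rx": 0, "ry": 0, "rz": 0, "claw": 255},
    {"x": -0.0237, "y": -0.0848, "z": 0, "rx": 0, "ry": 0, "rz": 0, "claw": 255},
    {"x": -0.0296, "y": -0.106, "z": 0, "rx": 0, "ry": 0, "rz": 0, "claw": 255},
    {"x": -0.0355, "y": -0.1271, "z": 0, "rx": 0, "ry": 0, "rz": 0, "claw": 255},
    {"x": -0.0414, "y": -0.1483, "z": 0, "rx": 0, "ry": 0, "rz": 0, "claw": 255},
    {"x": -0.0474, "y": -0.1695, "z": 0, "rx": 0, "ry": 0, "rz": 0, "claw": 255},
    {"x": -0.0533, "y": -0.1907, "z": 0, "rx": 0, "ry": 0, "rz": 0, "claw": 255},
    {"x": -0.0592, "y": -0.2119, "z": 0, "rx": 0, "ry": 0, "rz": 0, "claw": 255}
  ]
}}

```text
t: 6.4
tool_pos: [0.6446, 0.0789, 0.0182]
orientation: [-3.111, 0.428, -0.0]
force: [-2.5, 6.4, 5.1]
opening: 0.0001
gripper_force: 3.4
```

>>> {"op": "arm_command", "data": {
  "targets": [
    {"x": -0.002, "y": -0.007, "z": 0, "rx": 0, "ry": 0, "rz": 0, "claw": 255},
    {"x": -0.004, "y": -0.0145, "z": 0, "rx": 0, "ry": 0, "rz": 0, "claw": 255},
    {"x": -0.0054, "y": -0.0193, "z": 0, "rx": 0, "ry": 0, "rz": 0, "claw": 255},
    {"x": -0.0054, "y": -0.0193, "z": 0, "rx": 0, "ry": 0, "rz": 0, "claw": 255}
  ]
}}

```text
t: 6.73
tool_pos: [0.6418, 0.0691, 0.0181]
orientation: [-3.112, 0.428, -0.0]
force: [-2.2, 3.4, 5.2]
opening: 0.0006
gripper_force: 2.7
```

Run:
```python
from h import *
im,dp=snap("top","t4.png");im2,_=snap("side","s4.png")
cv2.imwrite("pics/m4.png",np.hstack([cv2.resize(im[140:290,220:395],(400,343)),cv2.resize(im2[120:280,200:386],(400,343))])[:,:,::-1])
s=robot.read_state();print(s["tool_pos"],s["force"],s["opening"])
```

```text
[0.64185383 0.06910277 0.01811286] [-1.4943116   2.52831091  5.90123698] 0.0004764367425685772
```

View pics/m4.png

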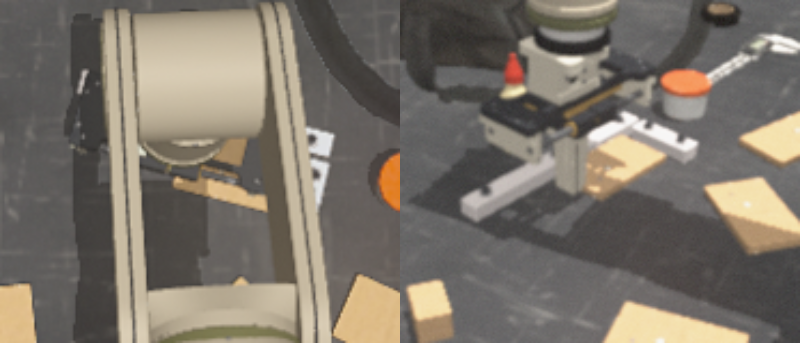

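The fingers are against the plate's open end (side crop (572,180)) with the plate sliding along the fence. The force is low, so it has not reached the end stop yet.

>>> {"op": "arm_command", "data": {
  "targets": [
    {"x": -0.001, "y": -0.0036, "z": 0, "rx": 0, "ry": 0, "rz": 0, "claw": 255},
    {"x": -0.002, "y": -0.0072, "z": 0, "rx": 0, "ry": 0, "rz": 0, "claw": 255},
    {"x": -0.002, "y": -0.0072, "z": 0, "rx": 0, "ry": 0, "rz": 0, "claw": 255}
  ]
}}

```text
t: 7.08
tool_pos: [0.6409, 0.0659, 0.0181]
orientation: [-3.111, 0.428, -0.0]
force: [-2.9, 4.5, 4.4]
opening: 0.0006
gripper_force: 3.2
```

>>> {"op": "arm_command", "data": {
  "targets": [
    {"x": -0.0005, "y": -0.0019, "z": 0, "rx": 0, "ry": 0, "rz": 0, "claw": 255},
    {"x": -0.001, "y": -0.0039, "z": 0, "rx": 0, "ry": 0, "rz": 0, "claw": 255},
    {"x": -0.001, "y": -0.0039, "z": 0, "rx": 0, "ry": 0, "rz": 0, "claw": 255}
  ]
}}

```text
t: 7.33
tool_pos: [0.6404, 0.0641, 0.0181]
orientation: [-3.111, 0.428, -0.0]
force: [-1.9, 4.8, 4.1]
opening: 0.0005
gripper_force: 3.4
```

>>> {"op": "arm_command", "data": {
  "targets": [
    {"x": -0.0005, "y": -0.0019, "z": 0, "rx": 0, "ry": 0, "rz": 0, "claw": 255},
    {"x": -0.001, "y": -0.0039, "z": 0, "rx": 0, "ry": 0, "rz": 0, "claw": 255},
    {"x": -0.001, "y": -0.0039, "z": 0, "rx": 0, "ry": 0, "rz": 0, "claw": 255}
  ]
}}

```text
t: 7.58
tool_pos: [0.6399, 0.0622, 0.0181]
orientation: [-3.111, 0.428, -0.0]
force: [-1.1, 5.2, 5.1]
opening: 0.0005
gripper_force: 3.5
```

>>> {"op": "arm_command", "data": {
  "targets": [
    {"x": -0.0005, "y": -0.0019, "z": 0, "rx": 0, "ry": 0, "rz": 0, "claw": 255},
    {"x": -0.001, "y": -0.0039, "z": 0, "rx": 0, "ry": 0, "rz": 0, "claw": 255},
    {"x": -0.001, "y": -0.0039, "z": 0, "rx": 0, "ry": 0, "rz": 0, "claw": 255}
  ]
}}

```text
t: 7.83
tool_pos: [0.6394, 0.0603, 0.0181]
orientation: [-3.111, 0.428, 0.0]
force: [-2.0, 5.6, 5.3]
opening: 0.0004
gripper_force: 3.6
```

>>> {"op": "arm_command", "data": {
  "targets": [
    {"x": -0.0005, "y": -0.0019, "z": 0, "rx": 0, "ry": 0, "rz": 0, "claw": 255},
    {"x": -0.001, "y": -0.0039, "z": 0, "rx": 0, "ry": 0, "rz": 0, "claw": 255},
    {"x": -0.001, "y": -0.0039, "z": 0, "rx": 0, "ry": 0, "rz": 0, "claw": 255}
  ]
}}

```text
t: 8.08
tool_pos: [0.6389, 0.0584, 0.0181]
orientation: [-3.111, 0.428, -0.0]
force: [-3.0, 5.7, 5.9]
opening: 0.0002
gripper_force: 3.7
```

Run:
```python
from h import *
im2,_=snap("side","s5.png")
c=cv2.resize(im2[160:230,250:350],None,fx=8,fy=8,interpolation=cv2.INTER_CUBIC)
cv2.imwrite("pics/m5.png",c[:,:,::-1])
```

```text
(no output)
```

View pics/m5.png

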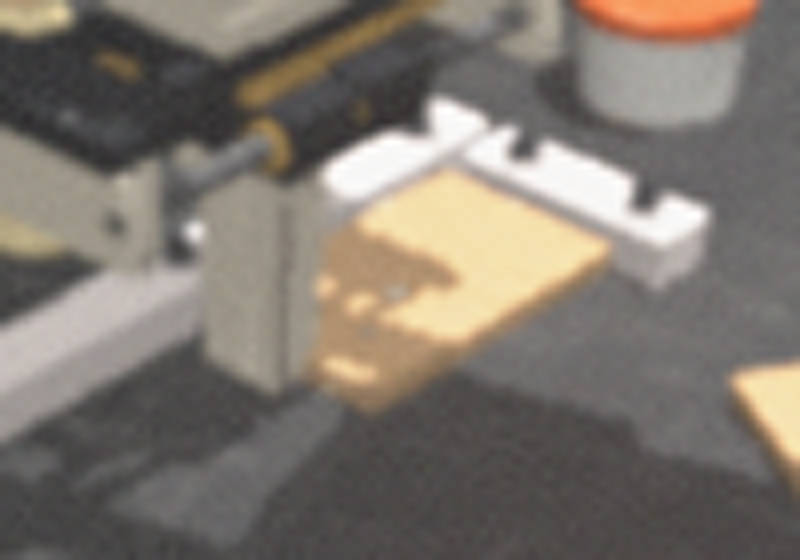

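The plate's far end at (450,170)-(610,240) is almost on the end stop and its long edge is along the fence. I'll keep creeping.

>>> {"op": "arm_command", "data": {
  "targets": [
    {"x": -0.0005, "y": -0.0019, "z": 0, "rx": 0, "ry": 0, "rz": 0, "claw": 255},
    {"x": -0.001, "y": -0.0039, "z": 0, "rx": 0, "ry": 0, "rz": 0, "claw": 255},
    {"x": -0.001, "y": -0.0039, "z": 0, "rx": 0, "ry": 0, "rz": 0, "claw": 255}
  ]
}}

```text
t: 8.38
tool_pos: [0.6387, 0.0578, 0.0182]
orientation: [-3.109, 0.427, -0.001]
force: [-0.8, 11.8, 4.3]
opening: 0.0004
gripper_force: 5.3
```

>>> {"op": "arm_command", "data": {
  "targets": [
    {"x": -0.0005, "y": -0.0019, "z": 0, "rx": 0, "ry": 0, "rz": 0, "claw": 255},
    {"x": -0.001, "y": -0.0039, "z": 0, "rx": 0, "ry": 0, "rz": 0, "claw": 255},
    {"x": -0.001, "y": -0.0039, "z": 0, "rx": 0, "ry": 0, "rz": 0, "claw": 255}
  ]
}}

```text
t: 8.63
tool_pos: [0.6386, 0.0573, 0.0185]
orientation: [-3.107, 0.426, -0.002]
force: [1.7, 16.1, 3.5]
opening: 0.0005
gripper_force: 7.2
```

The end stop is reached at 16 N with no further motion. I'll back off, raise and clear the view.

>>> {"op": "arm_command", "data": {
  "targets": [
    {"x": 0.005, "y": 0.02, "z": 0, "rx": 0, "ry": 0, "rz": 0, "claw": 255},
    {"x": 0.011, "y": 0.039, "z": 0, "rx": 0, "ry": 0, "rz": 0, "claw": 255},
    {"x": 0.011, "y": 0.039, "z": 0.08, "rx": 0, "ry": 0, "rz": 0, "claw": 255},
    {"x": 0.011, "y": 0.039, "z": 0.16, "rx": 0, "ry": 0, "rz": 0, "claw": 255},
    {"x": -0.05, "y": 0.09, "z": 0.24, "rx": 0, "ry": 0, "rz": 0, "claw": 255},
    {"x": -0.1, "y": 0.14, "z": 0.3, "rx": 0, "ry": 0, "rz": 0, "claw": 255},
    {"x": -0.15, "y": 0.2, "z": 0.3, "rx": 0, "ry": 0, "rz": 0, "claw": 255},
    {"x": -0.2, "y": 0.26, "z": 0.3, "rx": 0, "ry": 0, "rz": 0, "claw": 255},
    {"x": -0.25, "y": 0.32, "z": 0.3, "rx": 0, "ry": 0, "rz": 0, "claw": 255},
    {"x": -0.3, "y": 0.38, "z": 0.3, "rx": 0, "ry": 0, "rz": 0, "claw": 255}
  ]
}}

```text
t: 9.47
tool_pos: [0.4905, 0.2409, 0.1682]
orientation: [3.112, -0.429, 0.002]
force: [0.6, 0.4, 0.1]
opening: 0.0002
gripper_force: 0.0
```

>>> {"op": "arm_command", "data": {
  "targets": [
    {"x": -0.05, "y": 0.06, "z": 0, "rx": 0, "ry": 0, "rz": 0, "claw": 255},
    {"x": -0.1, "y": 0.12, "z": 0, "rx": 0, "ry": 0, "rz": 0, "claw": 255},
    {"x": -0.1, "y": 0.2, "z": 0, "rx": 0, "ry": 0, "rz": 0, "claw": 255},
    {"x": -0.1, "y": 0.2, "z": 0, "rx": 0, "ry": 0, "rz": 0, "claw": 255}
  ]
}}

```text
t: 9.8
tool_pos: [0.439, 0.3451, 0.1668]
orientation: [-3.112, 0.421, 0.002]
force: [1.1, 0.4, 0.0]
opening: 0.0007
gripper_force: 0.0
```

Run:
```python
from h import *
im,dp=snap("top","t6.png")
c=cv2.resize(im[150:260,230:380],None,fx=5,fy=5,interpolation=cv2.INTER_CUBIC);cv2.imwrite("pics/c6.png",c[:,:,::-1])
f,e=corner(cv2.imread("pics/t0.png")[:,:,::-1].copy())
r,b=plate(im,(260,180,365,260)); print(r,b,f[0][2])
a=np.radians(f[0][2]);u=np.array([np.cos(a),np.sin(a)]);v=np.array([-u[1],u[0]])
O=np.array([638.6,-69.4]);d=np.array(r[0])-O;print(d@u,d@v)
print(robot.read_state()["tool_pos"],robot.read_state()["t"])
```

```text
((621.8017578125, -6.4791259765625), (113.73699188232422, 69.99185180664062), 74.31587982177734) [[572.73535  -51.769646]
 [640.1212   -70.690796]
 [670.86816   38.811394]
 [603.4823    57.732544]] 74.38967895507812
56.079686815672865 33.11021073806758
[0.44005782 0.34272944 0.16696189] 9.85
```

View pics/c6.png

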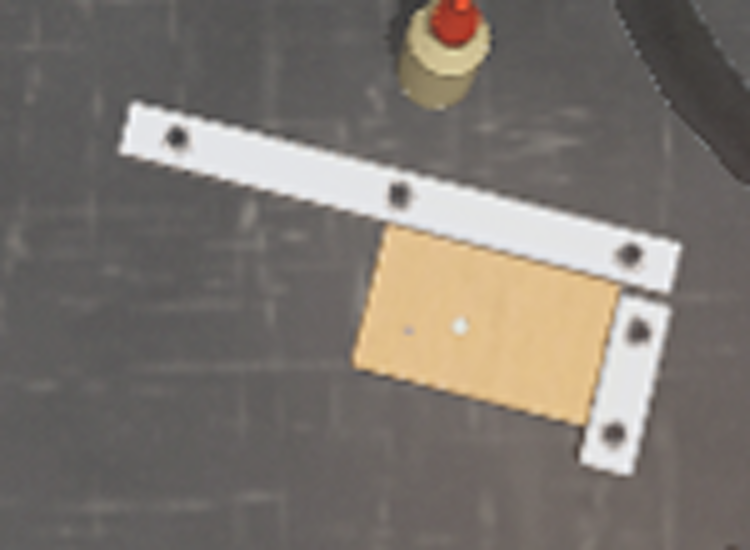

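The plate sits flush to the fence ((388,225)-(620,285)) and to the end stop ((620,290)-(585,425)). It measures (56.1, 33.1) mm with an angle error of about 0.001 rad. The bottle is unmoved and the arm is clear.

```bash
python3 -c "
from plant import robot
print(robot.close_job())"
```

```text
the job is handed in; nothing more can be done
None
```

The ply plate is seated square in the corner stop, measured at (56.1, 33.1) mm against a target of (56, 34). It is parallel to the fence within about 0.001 rad, the arm is clear of everything, and the job was handed in at about 10 s; the verdict itself was not shown.

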